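# Pack heel lifts under the press arm and hold it shut

### The job

Build up a heel in the bench press: swing its arm open, then stack heel lifts from the blue mat flat and centred on the anvil under the pad, just as many as it takes for the shut arm to bear on the stack instead of dropping onto its stop, and no more. Then swing the arm shut and finish holding its red grip firmly pressed down, so that the pad clamps the stack; do not let go. Leave the lifts you do not need on the mat and everything else where it stands.

Things in the scene. Friction and masses are not known exactly. Their poses are not given: they have to be found in the camera images.
- press: Bench heel press, fixed: green base plate 220 x 250 x 12 mm. Origin: on the bench surface straight under the pressing point. The arm swings in the press's y-z plane: hinge (two green cheeks, 108 mm high) 115 mm towards the press's -y, free end of the shut arm at +y. Its -x side faces the robot. Two spare anvils (54 mm across, up to 60 mm high, fixed) are parked 110 mm behind (+x).
- press_point (a point): Pressing point: the lowest point of the pad when the empty arm rests on its stop, 66 mm above the bench; axes as the press. Below it stands the working anvil (round, aluminium, flat top 54 mm across, fixed): its top is 48, 50 or 60 mm above the bench (up to 1 mm lower), differing each time, so 2 or 1 lifts fill the gap and then top out 5 to 8 mm above this point.
- press_hinge (a point): Hinge axis of the press arm, along the press's x, 88 mm above the bench, at press (0, -115) mm. The hinge has friction (0.4 N m): the arm (0.3 kg) stays where it is left.
- press_pad (a point): Lowest point of the round black rubber pad under the arm (a bar 22 x 22 mm), 115 mm from the hinge axis along the arm and 22 mm below the arm's centre line. It moves with the arm.
- press_arm (a joint): Angle of the steel press arm (rad): 0 = shut, level, on its stop; grows as the free end swings up and over towards the press's -y; 1.57 = straight up, 1.9 = end of travel. Filled properly, the arm bears on the lifts at 0.03 to 0.08; with a lift too few it reaches 0 without touching them; one too many stops it near 0.16.
- press_grip (a point): Middle of the red round grip (18 mm thick, 62 mm long) that sticks out sideways from the free end of the arm along the press's -x, always level. It lies 205 mm from the hinge axis and 58 mm to the press's -x of the arm's centre plane, with free room round it, so it can be pinched from above across its thickness at any arm angle.
- mat: Flat blue mat 240 x 240 x 3 mm fixed on the bench; origin at the centre of its underside. The lifts lie on it, 3 mm above the bench.
- lift0: Reddish brown fibre heel lift, rigid plate 56 (x) x 44 (y) x 12 (z) mm, about 35 g, lying flat on the mat. Origin: centre of its underside. All four are alike.
- lift1: Reddish brown fibre heel lift, rigid plate 56 (x) x 44 (y) x 12 (z) mm, about 35 g, lying flat on the mat. Origin: centre of its underside. All four are alike.
- lift2: Reddish brown fibre heel lift, rigid plate 56 (x) x 44 (y) x 12 (z) mm, about 35 g, lying flat on the mat. Origin: centre of its underside. All four are alike.
- lift3: Reddish brown fibre heel lift, rigid plate 56 (x) x 44 (y) x 12 (z) mm, about 35 g, lying flat on the mat. Origin: centre of its underside. All four are alike.
- shoe_last: Bystander, loose: wooden shoe last, 160 x 56 x 68 mm. Leave it where it is. Origin: centre of its underside.
- hammer: Bystander, loose: steel hammer with wooden handle, lying flat, origin about midway along it. Leave it where it is.
- cement_jar: Bystander, loose: jar with black cap, 64 mm across, 75 high. Leave it where it is. Origin: centre of its underside.
- thread_spool: Bystander, loose: wooden thread spool standing up, 44 mm across, 56 high. Leave it where it is. Origin: centre of its underside.
- tack_tin: Bystander, loose: shallow steel bowl, 70 mm across, 30 high. Leave it where it is. Origin: centre of its underside.
- brush: Bystander, loose: brush lying flat, origin about midway along it. Leave it where it is.
- wax_block: Bystander, loose: yellow wax block 60 x 35 x 22 mm. Leave it where it is. Origin: centre of its underside.
There are look-alikes about, which are no part of the job. Leave any grey or purple look-alike of the lift2 alone.

How it is judged:
By the outcome, as a careful person would: the job done as asked, in the order asked, and still so for the second after the job is handed in, while the arm keeps its last pose, push and grip.
It also fails if it takes over 72 s, if anything falls off the work surface, if the arm or the gripper's body presses on something with over 40 N, if the wrist force passes 120 N, or if a joint passes its speed limit or range.

### The arm

A 6-joint arm with a two-finger parallel gripper is mounted at the origin on the work surface. World frame = base frame: x ahead of the robot, y to its left, z up, the work surface at z = 0. Lengths are in m, angles in rad, forces in N, time in s.
With the tool pointing down it reaches from about 0.35 to 0.975 m from the base axis. Payload 4.9 kg.
Tool frame: the origin (TCP) lies at the very end of the fingers, on their centre line; the grasp point (between the pads) lies 19 mm behind it; x points along the fingers, y is the direction in which the jaws open and shut, and the axes are right-handed (so a half turn about x gives the same grasp; the last joint's range is limited). The gripper opens to 85 mm and grips with 20 to 120 N. Pads are 22 mm wide; open, the fingers measure 114 mm over their backs; the gripper's body (76 mm by 85 mm) begins 54 mm behind the grasp point. The pads swing forward as they close: fully open they stand 13 mm farther back than shut.
Start: joints at [1.061, 0.053, 1.613, -0, 1.476, -0.119], TCP at [0.238, 0.578, 0.231] pointing down, gripper open.
Joint ranges: [-3.01, 3.01], [-1.01, 2.22], [0.06, 2.58], [-1.02, 4.17], [0.09, 2.62], [-3.14, 3.14]. Speed limits (rad/s): [2.57, 2.57, 3.14, 3.14, 3.14, 3.14].

### API

Orientations are given as a rotation vector (axis times angle).
In Python, from station import ctrl gives the robot as it stands. The module is installed in compiled form; this text tells all that it offers.
- The arm moves only by the shell command python3 -m handwheel 'ROWS' [FORCE]. ROWS is JSON, one flat list of numbers, 7 for each row, row after row: the opening, from 0 (shut) to 1 (fully open), then the shift along the tool's x, y, z in m, then the turn, a rotation vector about the tool's x, y, z in degrees. A call has 1 to 12 rows; each row is the pose to reach, as a shift and turn from the pose commanded when the call began, along the tool's axes at that moment; what a row does not reach only later rows make up. A row lasts 1/12 s, in which the tool goes at most 41.7 mm and 7.16 degrees, less where a joint would pass 70% of its speed; a pose out of reach is approached as far as the arm can. A call with a gripper value outside its range is refused whole. The fingers move at their own pace and stop on an object; FORCE is the grip in N (left out, the last holds). Time passes only in rows, so rows that repeat a pose let the fingers close. It gives the time, the measured TCP pose, the force and the opening at its end, in the units of the state.
- ctrl.get_obs(): the state, without advancing time (a new reading comes with each control period).
- ctrl.get_image(name): name is "scene" or "top"; returns (picture, depth): 480x640x3 uint8, blue, green, red; 480x640 float32, m along the optical axis (not along the pixel's ray), 0 where there is no reading.
- ctrl.camera_params(name): a dict with "fov_y" (degrees; the focal length in pixels is half the picture's height over the tangent of half this angle, whatever the lens; pixels are square), "cx", "cy" (the principal point, pixels), "R" (3x3) and "t" (3): a world point X has camera coordinates R X + t. Camera axes: x right, y down, z forward; pixel columns grow to the right and rows downward; lengths in m; the calibration is good to about 2 mm. A picture is of the moment at which its call begins. camera_params takes no time and is no camera call.
- ctrl.finish_job(): hands the job in, once; it reports no verdict.
The state is a dict: "t": time; "q": joint angles; "dq": joint speeds; "effort": joint torques, N m; "tool_pos": TCP position; "tool_rot": TCP orientation; "contact_force": force on the tool from outside, world axes, zero at the start; "wrist_torque": the same for the moment, N m; "opening": finger opening in m.
Only numpy, scipy, OpenCV 4.12 (cv2) and the standard library are available. Lean on these libraries where they do the work, as an engineer would, in place of code of your own. Each camera call takes 0.05 s, during which the arm holds its last target.

## Working session

There is one attempt and no reset: what is moved stays moved. The work goes in short steps, Python scripts to look and compute and a shell command to move; the robot and the scene stay as the last step left them, time stands still between calls to the robot, and variables do not carry over. Pictures are saved under pics/ and viewed, and the job is handed in when it is done.

```bash
mkdir -p pics
python3 - <<'E'
from station import ctrl
import cv2,numpy as np
o=ctrl.get_obs();print({k:np.round(v,4).tolist() for k,v in o.items()})
for n in("scene","top"):
    p,d=ctrl.get_image(n);cv2.imwrite(f"pics/{n}0.png",p);np.save(f"{n}_d.npy",d);np.save(f"{n}_p.npy",p);print(n,ctrl.camera_params(n))
E
```

```text
{'t': 0.0, 'q': [1.061, 0.0534, 1.6143, 0.0, 1.476, -0.119], 'dq': [-0.0003, -0.0015, -0.0006, -0.001, 0.0004, -0.0003], 'effort': [0.0006, -39.3692, -37.017, -0.0001, 0.0071, -0.0], 'tool_pos': [0.2378, 0.5773, 0.23], 'tool_rot': [0.305, 1.5496, -0.3082], 'contact_force': [-1.0395, -0.6993, -0.614], 'wrist_torque': [0.0631, -0.0162, -0.0036], 'opening': 0.0853}
scene {'fov_y': 56.8106626593634, 'cx': 313.1447932565532, 'cy': 238.2293191911931, 'R': array([[-2.52728798e-01,  9.67537159e-01, -2.78635412e-05],
       [ 7.87800431e-01,  2.05763343e-01, -5.80544510e-01],
       [-5.61692652e-01, -1.46742267e-01, -8.14228513e-01]]), 't': array([ 0.15751011, -0.37815678,  1.42748335])}
top {'fov_y': 51.062541826943246, 'cx': 309.9893452313825, 'cy': 241.4076728206491, 'R': array([[ 0.00555175, -0.99997401,  0.00460015],
       [-0.98392656, -0.00628364, -0.17846298],
       [ 0.17848725, -0.00353542, -0.98393587]]), 't': array([-0.04686276,  0.55767643,  1.27740102])}
```

View pics/scene0.png

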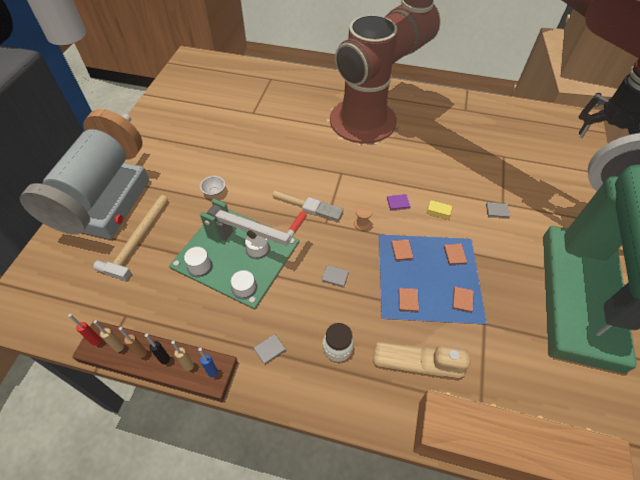

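View pics/top0.png

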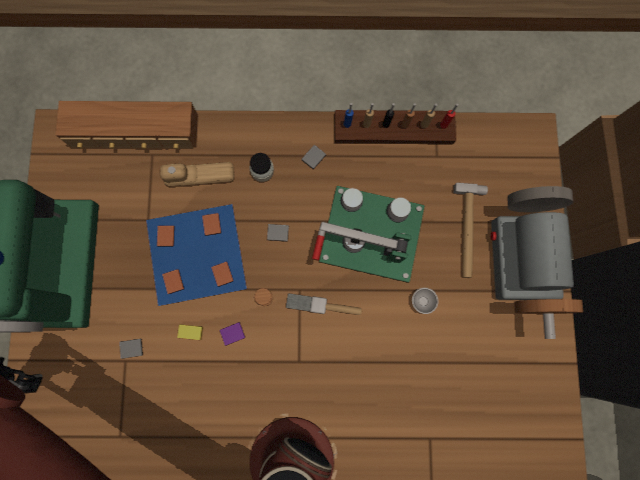

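The scene view shows the press at about (240,255) and the mat at (430,278). In the top view the red grip is at (318,247), the hinge at (400,247), and the lifts at (165,236), (211,224), (173,281) and (222,273). Next I'll measure these.

```bash
cat > h.py <<'E'
import numpy as np,cv2
from station import ctrl
def cam(n):
    c=ctrl.camera_params(n);f=240/np.tan(np.radians(c['fov_y'])/2);return c,f
def ray(n,u,v,z):
    c,f=cam(n);d=c['R'].T@np.array([(u-c['cx'])/f,(v-c['cy'])/f,1.]);o=-c['R'].T@c['t']
    return o+d*(z-o[2])/d[2]
def cloud(n,dep):
    c,f=cam(n);v,u=np.mgrid[0:480,0:640]
    P=np.stack([(u-c['cx'])/f*dep,(v-c['cy'])/f*dep,dep],-1)
    return (P-c['t'])@c['R']
def proj(n,X):
    c,f=cam(n);p=c['R']@np.asarray(X)+c['t'];return p[0]/p[2]*f+c['cx'],p[1]/p[2]*f+c['cy']
def blobs(n,p,lo,hi,z,amin=60):
    m=cv2.inRange(cv2.cvtColor(p,cv2.COLOR_BGR2HSV),lo,hi)
    out=[]
    for c in cv2.findContours(m,cv2.RETR_EXTERNAL,cv2.CHAIN_APPROX_NONE)[0]:
        if cv2.contourArea(c)<amin: continue
        w=np.array([ray(n,a,b,z)[:2] for a,b in c[:,0]],np.float32)
        r=cv2.minAreaRect((w*1000).astype(np.float32))
        out.append((cv2.moments(c)['m10']/cv2.moments(c)['m00'],cv2.moments(c)['m01']/cv2.moments(c)['m00'],r,cv2.contourArea(c)))
    return out
E
python3 - <<'E'
from h import *
for n in("top","scene"):
    p=np.load(n+"_p.npy");d=np.load(n+"_d.npy");W=cloud(n,d)
    hsv=cv2.cvtColor(p,cv2.COLOR_BGR2HSV)
    pts=[(165,236),(211,224),(318,250),(230,300)] if n=="top" else [(402,250),(296,226),(440,290),(270,260)]
    for u,v in pts: print(n,u,v,hsv[v,u],np.round(W[v,u],3))
    print('lifts');
    for b in blobs(n,p,(3,90,90),(12,190,255),.015): 
        if b[3]<600:print(np.round(b[0:2],1),[np.round(x,1) for x in b[2]],b[3],np.round(W[int(b[1]),int(b[0])],3))
    print('grip')
    for b in blobs(n,p,(0,190,90),(5,255,255),.088): print(np.round(b[0:2],1),[np.round(x,1) for x in b[2]],b[3],np.round(W[int(b[1]),int(b[0])],3))
    print('green')
    for b in blobs(n,p,(60,60,40),(85,255,255),.012,2000): print(np.round(b[0:2],1),[np.round(x,1) for x in b[2]],b[3])
p=np.load("top_p.npy");cv2.imwrite("pics/tz.png",cv2.resize(p[170:300,300:440],None,fx=5,fy=4.5,interpolation=cv2.INTER_CUBIC))
p=np.load("scene_p.npy");cv2.imwrite("pics/sz.png",cv2.resize(p[170:310,160:320],None,fx=4.5,fy=4,interpolation=cv2.INTER_CUBIC))
E
```

```text
top 165 236 [  9 153 140] [0.576 0.349 0.018]
top 211 224 [  9 148 141] [0.61  0.226 0.021]
top 318 250 [  0 188 156] [ 0.524 -0.063  0.119]
top 230 300 [ 13 135 132] [ 0.406  0.17  -0.001]
lifts
[317.5 438.3] [array([ 60.4, -62. ]), array([144.6,  32.1]), np.float64(43.9)] 329.0 [ 0.058 -0.064  0.012]
[557.7 305.5] [array([ 396.7, -697. ]), array([ 31.7, 139.2]), np.float64(0.3)] 449.5 [ 0.386 -0.608  0.203]
[172.6 281. ] [array([454.5, 322.8]), array([54.9, 43.4]), np.float64(18.3)] 300.5 [0.455 0.326 0.009]
[222.  273.5] [array([475.5, 191.7]), array([55.2, 42.9]), np.float64(20.4)] 300.0 [0.477 0.194 0.017]
[165.3 235.5] [array([578.2, 349.4]), array([52.6, 43. ]), np.float64(0.4)] 284.0 [0.579 0.349 0.019]
[211.3 223.8] [array([611.6, 226. ]), array([54.4, 43. ]), np.float64(10.1)] 278.0 [0.614 0.227 0.015]
grip
green
[ 62.8 255.8] [array([503.7, 632.2]), array([346.9, 167.6]), np.float64(1.8)] 5605.0
[372.7 237.1] [array([ 589.8, -212.8]), array([246.8, 218.3]), np.float64(77.3)] 4591.5
[ 12.1 245.8] [array([542.7, 753.8]), array([391.4,  82. ]), np.float64(6.6)] 3084.0
scene 402 250 [ 11 127 201] [0.478 0.194 0.015]
scene 296 226 [  3 170 168] [1.14  0.135 0.943]
scene 440 290 [108 121 169] [0.562 0.299 0.003]
scene 270 260 [ 68  73 154] [ 0.587 -0.121  0.009]
liftsTraceback (most recent call last):
  File "<stdin>", line 8, in <module>
  File "h.py", line 19, in blobs
    w=np.array([ray(n,a,b,z)[:2] for a,b in c[:,0]],np.float32)
                ~~~^^^^^^^^^
  File "h.py", line 6, in ray
    c,f=cam(n);d=c['R'].T@np.array([(u-c['cx'])/f,(v-c['cy'])/f,1.]);o=-c['R'].T@c['t']
        ~~~^^^
  File "h.py", line 4, in cam
    c=ctrl.camera_params(n);f=240/np.tan(np.radians(c['fov_y'])/2);return c,f
ValueError: time passes only in moves, steps and waits
```

```bash
sed -i 's/^def cam(n):/import functools\n@functools.lru_cache(None)\ndef cam(n):/' h.py
python3 - <<'E'
from h import *
p=np.load("top_p.npy");cv2.imwrite("pics/tz.png",cv2.resize(p[170:300,300:440],None,fx=5,fy=4.5,interpolation=cv2.INTER_CUBIC))
p=np.load("scene_p.npy");cv2.imwrite("pics/sz.png",cv2.resize(p[170:310,160:320],None,fx=4.5,fy=4,interpolation=cv2.INTER_CUBIC))
for n in("top","scene"):
    p=np.load(n+"_p.npy");d=np.load(n+"_d.npy");W=cloud(n,d)
    print('lifts');
    for b in blobs(n,p,(3,90,90),(12,190,255),.015): 
        if 0.35<b[2][0][0]/1000<.7 and b[3]<800 and b[2][0][1]>0:print(np.round(b[0:2],1),[np.round(x,1) for x in b[2]],b[3],np.round(W[int(b[1]),int(b[0])],3))
    print('grip')
    for b in blobs(n,p,(0,170,90),(4,255,255),.095,30): print(np.round(b[0:2],1),[np.round(x,1) for x in b[2]],b[3],np.round(W[int(b[1]),int(b[0])],3))
    print('green')
    for b in blobs(n,p,(60,60,40),(85,255,255),.012,2000): print(np.round(b[0:2],1),[np.round(x,1) for x in b[2]],b[3])
    print('blue')
    for b in blobs(n,p,(100,100,40),(118,255,255),.003,2000): print(np.round(b[0:2],1),[np.round(x,1) for x in b[2]],b[3])
E
```

```text
lifts
[172.6 281. ] [array([454.5, 322.8]), array([54.9, 43.4]), np.float64(18.3)] 300.5 [0.455 0.326 0.009]
[222.  273.5] [array([475.5, 191.7]), array([55.2, 42.9]), np.float64(20.4)] 300.0 [0.477 0.194 0.017]
[165.3 235.5] [array([578.2, 349.4]), array([52.6, 43. ]), np.float64(0.4)] 284.0 [0.579 0.349 0.019]
[211.3 223.8] [array([611.6, 226. ]), array([54.4, 43. ]), np.float64(10.1)] 278.0 [0.614 0.227 0.015]
grip
[317.8 247.4] [array([535.1, -63.4]), array([17.9, 61.4]), np.float64(76.4)] 138.0 [ 0.532 -0.061  0.115]
green
[ 62.8 255.8] [array([503.7, 632.2]), array([346.9, 167.6]), np.float64(1.8)] 5605.0
[372.7 237.1] [array([ 589.8, -212.8]), array([246.8, 218.3]), np.float64(77.3)] 4591.5
[ 12.1 245.8] [array([542.7, 753.8]), array([391.4,  82. ]), np.float64(6.6)] 3084.0
blue
[195.4 254.6] [array([530.3, 268.2]), array([238.9, 237.5]), np.float64(11.1)] 7361.0
lifts
[407.9 299.4] [array([612.8, 226.7]), array([58.2, 42.2]), np.float64(8.2)] 371.0 [0.613 0.224 0.015]
[462.6 299. ] [array([579.9, 349.9]), array([58.1, 43.9]), np.float64(0.3)] 377.5 [0.579 0.349 0.013]
[454.9 
[... 185 characters left out ...]
 0.191 0.014]
grip
[ 89.2 334.2] [array([ 901.5, -399.6]), array([66.5, 19.4]), np.float64(65.4)] 239.5 [ 0.898 -0.406  0.083]
[118.2 218.6] [array([ 617.6, -490.1]), array([24. , 14.1]), np.float64(28.7)] 37.5 [ 0.583 -0.53   0.042]
[298.1 220.4] [array([513. , -66.1]), array([15.2, 59.4]), np.float64(77.9)] 93.5 [ 0.531 -0.061  0.121]
green
[227.5 266.7] [array([ 610.5, -216. ]), array([247.6, 179. ]), np.float64(77.2)] 4530.5
[597.7 273.7] [array([326.7, 663.5]), array([216.8, 695.6]), np.float64(81.6)] 12142.0
blue
[429.2 279.4] [array([529.7, 268. ]), array([237.7, 236.9]), np.float64(11.2)] 7950.0
[44.8 54.1] [array([  -48.9, -1227.6]), array([1001.1,  170.8]), np.float64(50.7)] 2750.0
```

View pics/tz.png

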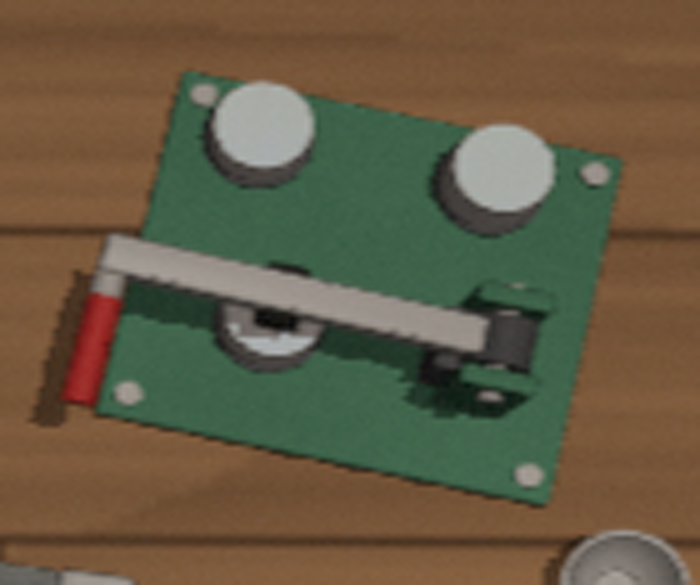

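View pics/sz.png

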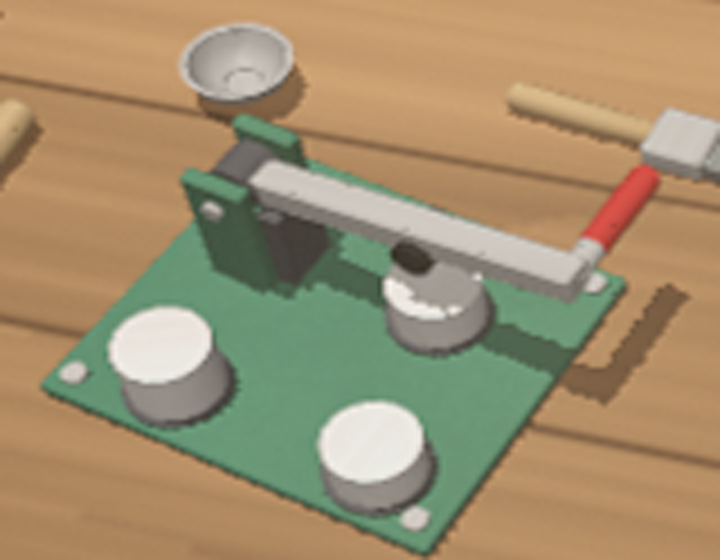

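The arm stands slightly raised, and the press yaw is about -12.7°. Next I'll measure the anvil height, arm angle and press origin.

Run:
```python
from h import *
def tri(a,b):
    A=[];B=[]
    for n,(u,v) in (("top",a),("scene",b)):
        c,f=cam(n);d=c['R'].T@np.array([(u-c['cx'])/f,(v-c['cy'])/f,1.]);d/=np.linalg.norm(d);o=-c['R'].T@c['t']
        M=np.eye(3)-np.outer(d,d);A.append(M);B.append(M@o)
    return np.linalg.solve(sum(A),sum(B))
G=tri((317.8,247.4),(298.1,220.4));print('grip',G)
yaw=np.radians(77.3-90);print(yaw)
ex=np.array([np.cos(yaw),np.sin(yaw)]);ey=np.array([-np.sin(yaw),np.cos(yaw)])
th=np.arcsin((G[2]-.088)/.205)
O=G[:2]+.058*ex-(-.115+.205*np.cos(th))*ey
print('th',th,'O from grip',O)
print('plate centre in press', np.dot(np.array([.5898,-.2128])-O,ex),np.dot(np.array([.5898,-.2128])-O,ey))
for n in("top","scene"):
    p=np.load(n+"_p.npy");d=np.load(n+"_d.npy");W=cloud(n,d)
    q=W[...,:2]-O;X=q@ex;Y=q@ey
    hsv=cv2.cvtColor(p,cv2.COLOR_BGR2HSV)
    for nm,cx,cy in (("work",0,0),):
        m=(np.hypot(X-cx,Y-cy)<.035)&(W[...,2]>.03)&(W[...,2]<.07)&(d>0)
        m2=m&(hsv[...,1]<40)&(hsv[...,2]>150)
        z=W[...,2][m2];print(n,m2.sum(),np.percentile(z,[10,50,90]).round(4),z.mean(), X[m2].mean(),Y[m2].mean())
    # plate z check and parked anvils
    m=(np.abs(X-.0)<.08)&(np.abs(Y+.0)<.08)&(hsv[...,0]>60)&(hsv[...,0]<85)&(W[...,2]<.03)&(d>0);print('plate z',W[...,2][m].mean(),m.sum())
    m=(np.abs(X-.11)<.035)&(W[...,2]>.03)&(W[...,2]<.08)&(hsv[...,1]<40)&(hsv[...,2]>150)
    for s in(m&(Y>0),m&(Y<0)): print('spare',s.sum(),X[s].mean(),Y[s].mean(),np.median(W[...,2][s]))
    # rays at each height for bright pixels: circle location
    zs=.05
    mm=(hsv[...,1]<40)&(hsv[...,2]>190)&(np.hypot(X,Y)<.05)&(W[...,2]<.07)
    vv,uu=np.nonzero(mm)
    R=np.array([ray(n,a,b,zs)[:2] for a,b in zip(uu,vv)])-O
    print('bright ext x',(R@ex).min(),(R@ex).max(),'y',(R@ey).min(),(R@ey).max())
```

```text
grip [ 0.53023338 -0.06188517  0.11843612]
-0.2216568150032799
th 0.14901983219356665 O from grip [ 0.56752772 -0.16021795]
plate centre in press 0.03328734550430172 -0.04639913340875033
top 40 [0.0485 0.0513 0.0535] 0.05122019163932904 -0.020532171938997305 -0.005811908377051667
plate z 0.012919664822559991 2380
spare 265 0.10846802500670374 0.028198133805092264 0.04852492041347208
spare 277 0.10871750331345977 -0.1015721487530668 0.059851468454248456Traceback (most recent call last):
  File "<stdin>", line 31, in <module>
ValueError: operands could not be broadcast together with shapes (0,) (2,)
```

```bash
cat >> h.py <<'E'
from scipy.spatial.transform import Rotation as Ro
YAW=np.radians(-12.7);EX=np.array([np.cos(YAW),np.sin(YAW)]);EY=np.array([-np.sin(YAW),np.cos(YAW)])
O=np.array([.5675,-.1602])
def plan(pos,ydeg):
    """world TCP target, tool down, jaw axis heading ydeg (mod 180)"""
    o=ctrl.get_obs();R0=Ro.from_rotvec(o['tool_rot']);best=None
    for k in(0,180):
        a=np.radians(ydeg+k);x=np.array([0,0,-1.]);y=np.array([np.cos(a),np.sin(a),0]);z=np.cross(x,y)
        r=(R0.inv()*Ro.from_matrix(np.stack([x,y,z],1))).as_rotvec(degrees=True)
        if best is None or np.linalg.norm(r)<np.linalg.norm(best):best=r
    print('t',round(o['t'],2),'pos',np.round(o['tool_pos'],4),'F',np.round(o['contact_force'],1),'op',round(o['opening'],4),'q6',round(o['q'][5],2))
    s=R0.inv().apply(np.asarray(pos)-o['tool_pos']);print('shift mm',np.round(s*1000,1),'turn',np.round(best,2))
    return s,best
def pp(x,y,z): return np.array([*(O+x*EX+y*EY),z])
E
python3 - <<'E'
from h import *
o=ctrl.get_obs();print(Ro.from_rotvec(o['tool_rot']).as_matrix().round(3))
plan([.5292,-.0617,.20],77.3)
plan([.5292,-.0617,.105],77.3)
E
```

```text
[[-0.001  0.381  0.925]
 [-0.002  0.925 -0.381]
 [-1.    -0.002 -0.   ]]
t 0.1 pos [0.2378 0.5774 0.2302] F [ 0.1  0.9 -0.6] op 0.0854 q6 -0.12
shift mm [  31.  -479.8  512.9] turn [-9.69 -0.02  0.11]
t 0.1 pos [0.2378 0.5774 0.2302] F [ 0.1  0.9 -0.6] op 0.0854 q6 -0.12
shift mm [ 126.  -479.6  512.9] turn [-9.69 -0.02  0.11]
```

```bash
python3 -m handwheel '[1,0.031,-0.48,0.513,-9.7,0,0, 1,0.031,-0.48,0.513,-9.7,0,0, 1,0.031,-0.48,0.513,-9.7,0,0, 1,0.031,-0.48,0.513,-9.7,0,0, 1,0.031,-0.48,0.513,-9.7,0,0, 1,0.031,-0.48,0.513,-9.7,0,0, 1,0.031,-0.48,0.513,-9.7,0,0, 1,0.031,-0.48,0.513,-9.7,0,0, 1,0.031,-0.48,0.513,-9.7,0,0, 1,0.031,-0.48,0.513,-9.7,0,0, 1,0.031,-0.48,0.513,-9.7,0,0, 1,0.031,-0.48,0.513,-9.7,0,0]' 20
python3 - <<'E'
from h import *
plan([.5292,-.0617,.20],77.3)
E
```

```text
t: 1.1
tool_pos: [0.4454, 0.1214, 0.2089]
tool_rot: [0.174, 1.564, -0.174]
contact_force: [0.9, 0.0, 0.3]
opening: 0.0855
t 1.1 pos [0.4454 0.1214 0.2089] F [0.9 0.  0.3] op 0.0855 q6 -1.24
shift mm [   8.9 -160.2  122. ] turn [ 0.01  0.   -0.01]
```

```bash
python3 -m handwheel '[1,0.009,-0.16,0.122,0,0,0, 1,0.009,-0.16,0.122,0,0,0, 1,0.009,-0.16,0.122,0,0,0, 1,0.009,-0.16,0.122,0,0,0, 1,0.009,-0.16,0.122,0,0,0, 1,0.009,-0.16,0.122,0,0,0, 1,0.009,-0.16,0.122,0,0,0, 0.7,0.04,-0.16,0.122,0,0,0, 0.7,0.07,-0.16,0.122,0,0,0, 0.7,0.07,-0.16,0.122,0,0,0]'
python3 - <<'E'
from h import *
plan([.5292,-.0617,.100],77.3)
p,d=ctrl.get_image("scene");cv2.imwrite("pics/s1.png",cv2.resize(p[130:310,160:340],None,fx=3.3,fy=3.3))
E
```

```text
t: 1.93
tool_pos: [0.5245, -0.0573, 0.1326]
tool_rot: [0.175, 1.576, -0.172]
contact_force: [-0.6, 1.0, -1.0]
opening: 0.0599
t 1.93 pos [ 0.5245 -0.0573  0.1326] F [-0.6  1.  -1. ] op 0.0599 q6 -1.6
shift mm [32.5 -3.3  5.9] turn [ 0.09 -0.69 -0.04]
```

View pics/s1.png

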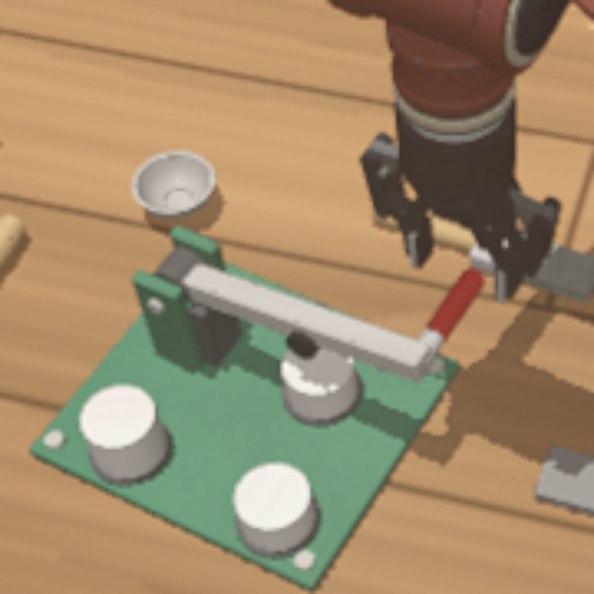

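The fingers straddle the red grip at about (460,300), so I'll descend and close.

```bash
python3 -m handwheel '[0.7,0.03,0,0,0,0,0, 0.7,0.03,0,0,0,0,0, 0.7,0.03,0,0,0,0,0, 0,0.03,0,0,0,0,0, 0,0.03,0,0,0,0,0, 0,0.03,0,0,0,0,0, 0,0.03,0,0,0,0,0, 0,0.03,0,0,0,0,0]' 25
python3 - <<'E'
from h import *
plan([.5292,-.0617,.100],77.3)
p,d=ctrl.get_image("scene");cv2.imwrite("pics/s2.png",cv2.resize(p[130:310,160:340],None,fx=3.3,fy=3.3))
E
```

```text
t: 2.65
tool_pos: [0.5297, -0.0623, 0.1106]
tool_rot: [0.169, 1.562, -0.179]
contact_force: [0.0, -8.9, -0.6]
opening: 0.016
t 2.65 pos [ 0.5297 -0.0623  0.1106] F [ 0.  -8.9 -0.6] op 0.016 q6 -1.6
shift mm [10.6  0.5 -0.6] turn [0.02 0.16 0.35]
```

View pics/s2.png

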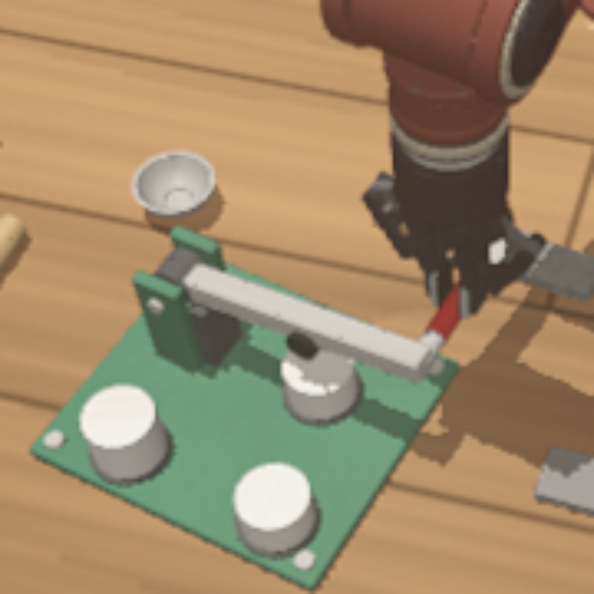

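```bash
python3 -m handwheel '[0.4,0,0,0,0,0,0, 0.4,0,0,0,0,0,0, 0.4,0.011,0,0,0,0,0, 0.4,0.011,0,0,0,0,0, 0,0.011,0,0,0,0,0, 0,0.011,0,0,0,0,0, 0,0.011,0,0,0,0,0]' 25
python3 - <<'E'
from h import *
yaw=YAW
o=ctrl.get_obs();T=o['tool_pos'];R=Ro.from_rotvec(o['tool_rot'])
plan([.5292,-.0617,.100],77.3)
# arc: grasp point at grip angle th0, keep tool orientation
th0=.149
for th in np.arange(th0,1.86,.08)[1:].tolist():
    w=np.array([*(EY*.205*(np.cos(th)-np.cos(th0))),.205*(np.sin(th)-np.sin(th0))])
    print(round(th,3),np.round(R.inv().apply(w)*1000).astype(int))
E
```

```text
t: 3.28
tool_pos: [0.5277, -0.0619, 0.0972]
tool_rot: [0.169, 1.567, -0.178]
contact_force: [-3.6, -9.6, -3.7]
opening: 0.017
t 3.28 pos [ 0.5277 -0.0619  0.0972] F [-3.6 -9.6 -3.7] op 0.017 q6 -1.6
shift mm [-2.8  0.5  1.4] turn [ 0.04 -0.16  0.37]
0.229 [-16  -3   0]
0.309 [-32  -8   0]
0.389 [-47 -13   0]
0.469 [-62 -20   0]
0.549 [-76 -28   0]
0.629 [-90 -38   0]
0.709 [-103  -48    0]
0.789 [-115  -59    0]
0.869 [-126  -71    0]
0.949 [-136  -84    0]
1.029 [-145  -98    0]
1.109 [-152 -112    0]
1.189 [-159 -127   -1]
1.269 [-164 -143   -1]
1.349 [-169 -159   -1]
1.429 [-171 -175   -1]
1.509 [-173 -191   -1]
1.589 [-173 -208   -1]
1.669 [-172 -224   -1]
1.749 [-170 -240   -1]
1.829 [-166 -256   -1]
```

```bash
python3 -m handwheel '[0,-0.016,-0.003,0,0,0,0, 0,-0.032,-0.008,0,0,0,0, 0,-0.047,-0.013,0,0,0,0, 0,-0.062,-0.020,0,0,0,0, 0,-0.076,-0.028,0,0,0,0, 0,-0.09,-0.038,0,0,0,0, 0,-0.09,-0.038,0,0,0,0]'
python3 - <<'E'
from h import *
o=ctrl.get_obs();plan([.5292,-.0617,.100],77.3)
p,d=ctrl.get_image("scene");cv2.imwrite("pics/s3.png",cv2.resize(p[100:310,160:340],None,fx=3,fy=2.8))
E
```

```text
t: 3.87
tool_pos: [0.5208, -0.0933, 0.1916]
tool_rot: [0.181, 1.565, -0.166]
contact_force: [-5.9, 15.1, 9.9]
opening: 0.017
t 3.87 pos [ 0.5208 -0.0933  0.1916] F [-5.9 15.1  9.9] op 0.017 q6 -1.67
shift mm [91.9 31.8  1.5] turn [ 0.05 -0.12 -0.53]
```

View pics/s3.png

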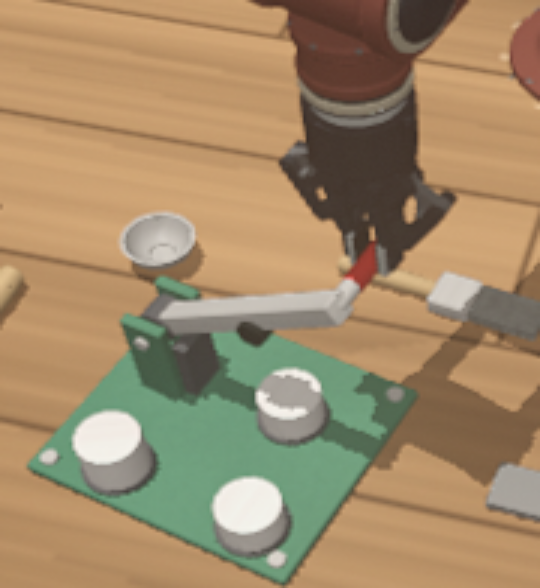

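The arm is rising with the grip held at about (365,265). I'll continue the arc.

```bash
python3 -m handwheel '[0,-0.013,-0.01,0,0,0,0, 0,-0.025,-0.021,0,0,0,0, 0,-0.036,-0.033,0,0,0,0, 0,-0.046,-0.046,0,0,0,0, 0,-0.055,-0.06,0,0,0,0, 0,-0.062,-0.074,0,0,0,0, 0,-0.069,-0.089,0,0,0,0, 0,-0.074,-0.105,0,0,0,0, 0,-0.079,-0.121,0,0,0,0, 0,-0.081,-0.137,0,0,0,0, 0,-0.083,-0.153,0,0,0,0, 0,-0.083,-0.17,0,0,0,0]'
python3 -m handwheel '[0,0.001,-0.016,0,0,0,0, 0,0.003,-0.032,0,0,0,0, 0,0.007,-0.048,0,0,0,0, 0,0.007,-0.048,0,0,0,0, 0.5,0.007,-0.048,0,0,0,0, 0.5,0.007,-0.048,0,0,0,0, 0.5,0.007,-0.048,0,0,0,0]'
python3 - <<'E'
from h import *
o=ctrl.get_obs();plan([.5292,-.0617,.100],77.3)
p,d=ctrl.get_image("scene");cv2.imwrite("pics/s4.png",cv2.resize(p[80:310,160:340],None,fx=3,fy=2.5))
E
```

```text
t: 4.92
tool_pos: [0.4848, -0.2632, 0.2808]
tool_rot: [0.17, 1.556, -0.176]
contact_force: [-7.3, 5.5, 24.6]
opening: 0.0167
t: 5.5
tool_pos: [0.4728, -0.3089, 0.2637]
tool_rot: [0.174, 1.564, -0.173]
contact_force: [-0.7, -0.7, -0.7]
opening: 0.043
t 5.5 pos [ 0.4728 -0.3089  0.2637] F [-0.7 -0.7 -0.7] op 0.043 q6 -2.06
shift mm [163.9 253.4   0.8] turn [ 0.02 -0.04 -0.04]
```

View pics/s4.png

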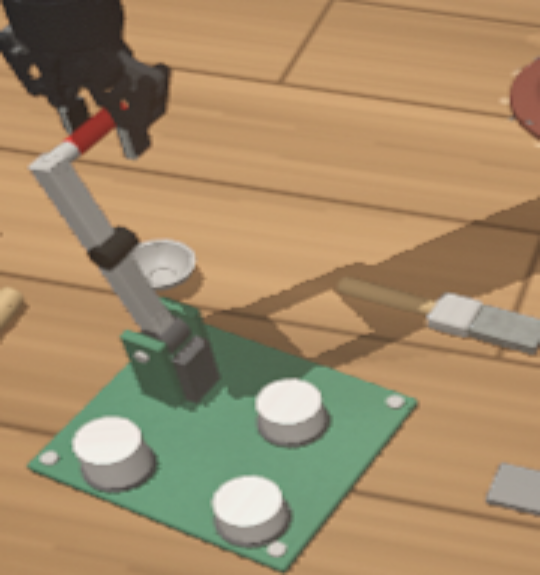

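The arm is open past vertical and the working anvil at (290,405) is clear. Now up and away towards the lift, then I'll measure the anvil.

```bash
python3 -m handwheel '[0.7,-0.03,0,0,0,0,0, 0.7,-0.06,0,0,0,0,0, 0.7,-0.06,0.0,0,0,0,0, 0.7,-0.06,0.2,-0.05,0,0,0, 0.7,-0.06,0.2,-0.05,0,0,0, 0.7,-0.06,0.2,-0.05,0,0,0, 0.7,-0.06,0.4,-0.05,0,0,0, 0.7,-0.06,0.4,-0.05,0,0,0, 0.7,-0.06,0.4,-0.05,0,0,0, 0.7,-0.06,0.4,-0.05,0,0,0, 0.7,-0.06,0.4,-0.05,0,0,0]'
python3 - <<'E'
from h import *
plan([.4762,.1921,.12],110.4)
# work anvil by contours of bright low-saturation top, both views
P={}
for n in("top","scene"):
    p,d=ctrl.get_image(n);np.save(n+"_p.npy",p);np.save(n+"_d.npy",d)
    W=cloud(n,d);q=W[...,:2]-O;X=q@EX;Y=q@EY;hsv=cv2.cvtColor(p,cv2.COLOR_BGR2HSV)
    for cx,cy in((0,0),(.11,.03),(.11,-.1)):
        m=((np.hypot(X-cx,Y-cy)<.05)&(hsv[...,1]<40)&(hsv[...,2]>185)&(W[...,2]<.075)&(W[...,2]>.035)).astype(np.uint8)*255
        c=max(cv2.findContours(m,cv2.RETR_EXTERNAL,cv2.CHAIN_APPROX_NONE)[0],key=cv2.contourArea)
        e=cv2.fitEllipse(c);k=m>0
        z=np.median(W[...,2][k]);r=ray(n,*e[0],z)[:2]-O
        print(n,(cx,cy),'area',cv2.contourArea(c),'ell',np.round(e[0],1),np.round(e[1],1),'z',round(float(z),4),round(float(W[...,2][k].mean()),4),'press xy',np.round([r@EX,r@EY],4))
        if n=="top":P[cx,cy]=e[0]
        else:
            A=[];B=[]
            for nn,(u,v) in (("top",P[cx,cy]),("scene",e[0])):
                c_,f=cam(nn);dd=c_['R'].T@np.array([(u-c_['cx'])/f,(v-c_['cy'])/f,1.]);dd/=np.linalg.norm(dd);oo=-c_['R'].T@c_['t']
                M=np.eye(3)-np.outer(dd,dd);A.append(M);B.append(M@oo)
            print('tri',np.linalg.solve(sum(A),sum(B)).round(4))
    cv2.imwrite(f"pics/{n}5.png",p)
E
```

```text
t: 6.47
tool_pos: [0.5009, 0.0241, 0.3236]
tool_rot: [0.174, 1.564, -0.173]
contact_force: [0.2, 0.2, -1.0]
opening: 0.0595
t 6.47 pos [0.5009 0.0241 0.3236] F [ 0.2  0.2 -1. ] op 0.0595 q6 -1.45
shift mm [203.6 158.5 -60.8] turn [-3.306e+01 -3.000e-02 -1.000e-02]Traceback (most recent call last):
  File "<stdin>", line 10, in <module>
ValueError: max() iterable argument is empty
```

```bash
python3 -m handwheel '[0.75,0.1,0.158,-0.061,-33,0,0, 0.75,0.1,0.158,-0.061,-33,0,0, 0.75,0.1,0.158,-0.061,-33,0,0, 0.75,0.1,0.158,-0.061,-33,0,0, 0.75,0.204,0.158,-0.061,-33,0,0, 0.75,0.204,0.158,-0.061,-33,0,0, 0.75,0.204,0.158,-0.061,-33,0,0, 0.75,0.204,0.158,-0.061,-33,0,0, 0.75,0.204,0.158,-0.061,-33,0,0]'
cat > m.py <<'E'
from h import *
P={}
for n in("top","scene"):
    p,d=ctrl.get_image(n);np.save(n+"_p.npy",p);np.save(n+"_d.npy",d);cv2.imwrite(f"pics/{n}6.png",p)
for n in("top","scene"):
    p=np.load(n+"_p.npy");d=np.load(n+"_d.npy")
    W=cloud(n,d);q=W[...,:2]-O;X=q@EX;Y=q@EY;hsv=cv2.cvtColor(p,cv2.COLOR_BGR2HSV)
    for cx,cy in((0,0),(.11,.03),(.11,-.1)):
        m=((np.hypot(X-cx,Y-cy)<.05)&(hsv[...,1]<40)&(hsv[...,2]>180)&(W[...,2]<.075)&(W[...,2]>.035)).astype(np.uint8)*255
        cs=cv2.findContours(m,cv2.RETR_EXTERNAL,cv2.CHAIN_APPROX_NONE)[0]
        if not cs: print(n,cx,cy,'none');continue
        c=cv2.convexHull(max(cs,key=cv2.contourArea))
        e=cv2.fitEllipse(c);k=m>0
        z=np.median(W[...,2][k]);r=ray(n,*e[0],z)[:2]-O
        print(n,(cx,cy),'area',cv2.contourArea(c),'ell',np.round(e[0],1),np.round(e[1],1),'z',round(float(z),4),round(float(W[...,2][k].mean()),4),'press xy',np.round([r@EX,r@EY],4))
        P[n,cx,cy]=e[0]
        if ("top",cx,cy) in P and n=="scene":
            A=[];B=[]
            for nn,(u,v) in (("top",P["top",cx,cy]),("scene",e[0])):
                c_,f=cam(nn);dd=c_['R'].T@np.array([(u-c_['cx'])/f,(v-c_['cy'])/f,1.]);dd/=np.linalg.norm(dd);oo=-c_['R'].T@c_['t']
                M=np.eye(3)-np.outer(dd,dd);A.append(M);B.append(M@oo)
            print('tri',np.linalg.solve(sum(A),sum(B)).round(4))
plan([.4762,.1921,.12],110.4)
E
python3 m.py
```

```text
t: 7.27
tool_pos: [0.4743, 0.1889, 0.1177]
tool_rot: [-0.28, 1.559, 0.279]
contact_force: [0.8, 0.1, 1.1]
opening: 0.0642Traceback (most recent call last):
  File "m.py", line 13, in <module>
    e=cv2.fitEllipse(c);k=m>0
cv2.error: OpenCV(4.12.0) /io/opencv/modules/imgproc/src/shapedescr.cpp:361: error: (-201:Incorrect size of input array) There should be at least 5 points to fit the ellipse in function 'fitEllipseNoDirect'
```

View pics/top6.png

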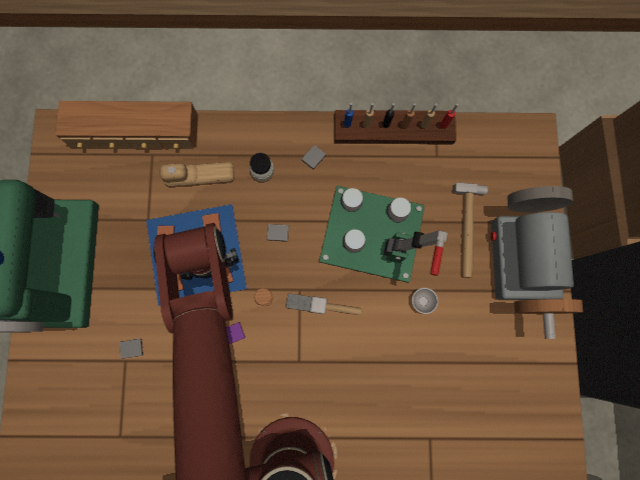

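View pics/scene6.png

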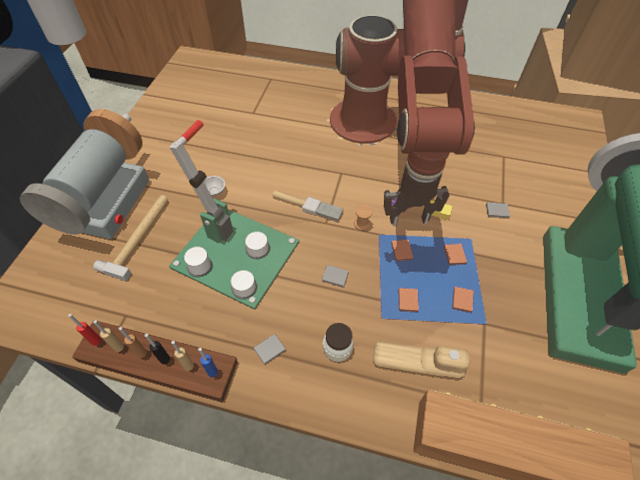

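The working anvil is at (355,240) in the top view and (257,245) in the scene view. I'll lower the brightness threshold.

Run:
```python
s=open('m.py').read()
s=s.replace('for n in("top","scene"):\n    p,d=ctrl','for n in():\n    p,d=ctrl').replace("hsv[...,2]>180","hsv[...,2]>(140 if n=='top' else 185)")
exec(s)
```

```text
top (0, 0) area 281.0 ell [354.5 238.8] [18.9 19.4] z 0.0505 0.0507 press xy [-0.0016 -0.0013]
top (0.11, 0.03) area 264.0 ell [352.1 197.4] [18.2 19.2] z 0.0487 0.0485 press xy [0.1081 0.0286]
top (0.11, -0.1) area 267.0 ell [400.2 206.9] [18.4 19.4] z 0.0603 0.0603 press xy [ 0.1082 -0.1013]
scene (0, 0) area 278.0 ell [255.9 240.4] [17.3 21.4] z 0.0501 0.0501 press xy [-0.0016 -0.0009]
tri [ 0.5657 -0.161   0.0499]
scene (0.11, 0.03) area 333.5 ell [242.1 280.3] [19.1 23.1] z 0.0479 0.0478 press xy [0.1085 0.0293]
tri [ 0.6795 -0.1559  0.0474]
scene (0.11, -0.1) area 306.5 ell [195.3 256. ] [17.7 22.7] z 0.0593 0.0593 press xy [ 0.1083 -0.1006]
tri [ 0.6509 -0.2827  0.0589]
t 7.37 pos [0.4781 0.1892 0.1227] F [0.1 0.1 1.1] op 0.064 q6 -1.69
shift mm [ 2.7  3.4 -0.8] turn [-0.09  0.19  0.03]
```

Working anvil: 50 mm top, so 2 lifts, and the spares are at 48 and 60. Now the first lift.

```bash
python3 -m handwheel '[0.75,0.04,0.003,0,0,0,0, 0.75,0.08,0.003,0,0,0,0, 0.75,0.1,0.003,0,0,0,0, 0.75,0.1,0.003,0,0,0,0, 0.75,0.1,0.003,0,0,0,0]' 40
python3 - <<'E'
from h import *
p,d=ctrl.get_image("scene");cv2.imwrite("pics/s7.png",cv2.resize(p[180:330,340:500],None,fx=4,fy=4))
plan([.4762,.1921,.003],110.4)
E
```

```text
t: 7.78
tool_pos: [0.4772, 0.1919, 0.0223]
tool_rot: [-0.277, 1.55, 0.277]
contact_force: [0.4, 0.0, -0.3]
opening: 0.0642
t 7.83 pos [0.4784 0.1923 0.0236] F [-0.  -0.2  0.9] op 0.064 q6 -1.69
shift mm [20.6  0.6 -2.2] turn [-0.13  0.31  0.04]
```

View pics/s7.png

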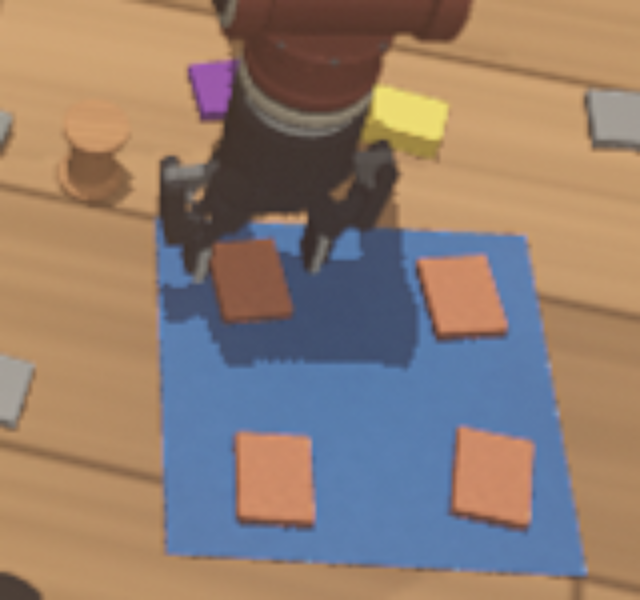

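The fingers straddle the lift at (252,280), so I'll descend and grip.

```bash
python3 -m handwheel '[0.75,0.02,0,-0.002,0,0,0, 0.75,0.02,0,-0.002,0,0,0, 0.75,0.02,0,-0.002,0,0,0, 0,0.02,0,-0.002,0,0,0, 0,0.02,0,-0.002,0,0,0, 0,0.02,0,-0.002,0,0,0, 0,0.02,0,-0.002,0,0,0]' 40
python3 - <<'E'
from h import *
plan([.4762,.1921,.09],110.4)
E
```

```text
t: 8.42
tool_pos: [0.4756, 0.1918, 0.0027]
tool_rot: [-0.278, 1.549, 0.278]
contact_force: [-0.1, -0.8, 6.5]
opening: 0.0426
t 8.42 pos [0.4756 0.1918 0.0027] F [-0.1 -0.8  6.5] op 0.0426 q6 -1.69
shift mm [-87.3   0.    1. ] turn [-0.09  0.22  0.03]
```

```bash
python3 -m handwheel '[0,-0.03,0,0,0,0,0, 0,-0.06,0,0,0,0,0, 0,-0.1,0,0,0,0,0, 0,-0.13,0,0,0,0,0, 0,-0.13,0,0,0,0,0]' 40
python3 - <<'E'
from h import *
p,d=ctrl.get_image("scene");cv2.imwrite("pics/s8.png",cv2.resize(p[130:330,340:520],None,fx=3,fy=3))
plan([.5657,-.161,.130],77.3)
E
```

```text
t: 8.83
tool_pos: [0.4785, 0.1926, 0.1392]
tool_rot: [-0.277, 1.538, 0.278]
contact_force: [0.7, -0.5, 0.4]
opening: 0.0428
t 8.88 pos [0.4768 0.1922 0.1358] F [-0.5 -0.1 -0.8] op 0.0427 q6 -1.69
shift mm [   5.8 -362.   -39.3] turn [33.01  0.58 -0.1 ]
```

View pics/s8.png

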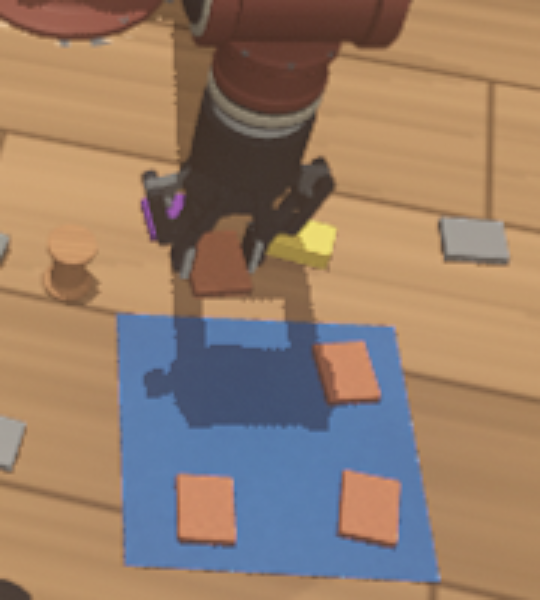

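The lift is held between the fingers at (222,265). Carry it over.

```bash
python3 -m handwheel '[0,0.006,-0.362,-0.039,33,0.3,0, 0,0.006,-0.362,-0.039,33,0.3,0, 0,0.006,-0.362,-0.039,33,0.3,0, 0,0.006,-0.362,-0.039,33,0.3,0, 0,0.006,-0.362,-0.039,33,0.3,0, 0,0.006,-0.362,-0.039,33,0.3,0, 0,0.006,-0.362,-0.039,33,0.3,0, 0,0.006,-0.362,-0.039,33,0.3,0, 0,0.006,-0.362,-0.039,33,0.3,0, 0,0.006,-0.362,-0.039,33,0.3,0, 0,0.006,-0.362,-0.039,33,0.3,0, 0,0.006,-0.362,-0.039,33,0.3,0]'
python3 - <<'E'
from h import *
plan([.5657,-.161,.0505],77.3)
E
```

```text
t: 9.88
tool_pos: [0.5618, -0.161, 0.1229]
tool_rot: [0.175, 1.571, -0.174]
contact_force: [0.0, 1.4, -0.2]
opening: 0.0428
t 9.88 pos [ 0.5618 -0.161   0.1229] F [ 0.   1.4 -0.2] op 0.0428 q6 -1.75
shift mm [72.3  0.9  4.4] turn [-0.   -0.43  0.03]
```

```bash
python3 -m handwheel '[0,0,0,0.001,0,0,0, 0,0.03,0,0.001,0,0,0, 0,0.06,0,0.001,0,0,0, 0,0.06,0,0.001,0,0,0, 0,0.06,0,0.001,0,0,0]'
python3 - <<'E'
from h import *
p,d=ctrl.get_image("scene");cv2.imwrite("pics/s9.png",cv2.resize(p[130:310,180:340],None,fx=3.3,fy=3.3))
plan([.5657,-.161,.0505],77.3)
E
```

```text
t: 10.3
tool_pos: [0.5615, -0.16, 0.0622]
tool_rot: [0.173, 1.574, -0.172]
contact_force: [-1.0, -0.7, 0.2]
opening: 0.0426
t 10.35 pos [ 0.5632 -0.1609  0.0644] F [ 0.6 -0.5 -0.4] op 0.0431 q6 -1.75
shift mm [13.9  0.4  2.6] turn [ 0.09 -0.33  0.07]
```

View pics/s9.png

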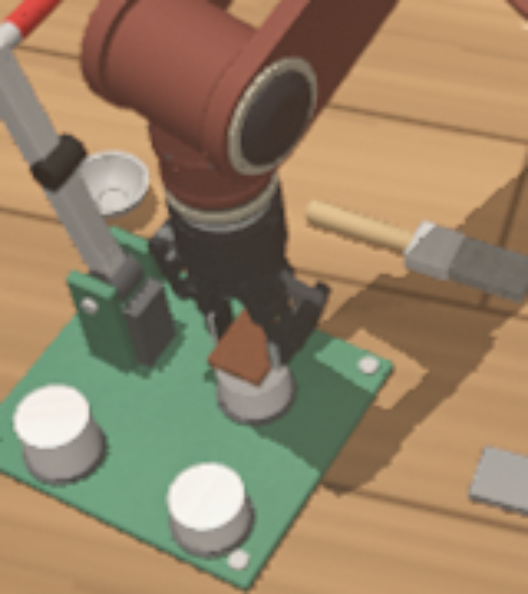

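The lift hangs over the anvil at about (245,350). Lower it to contact.

```bash
python3 -m handwheel '[0,0.006,0,0.002,0,0,0, 0,0.011,0,0.002,0,0,0, 0,0.012,0,0.002,0,0,0, 0,0.012,0,0.002,0,0,0]'
python3 - <<'E'
from h import *
plan([.5657,-.161,.0505],77.3)
E
```

```text
t: 10.68
tool_pos: [0.5654, -0.1624, 0.0525]
tool_rot: [0.173, 1.569, -0.175]
contact_force: [0.1, 0.7, -1.6]
opening: 0.0426
t 10.68 pos [ 0.5654 -0.1624  0.0525] F [ 0.1  0.7 -1.6] op 0.0426 q6 -1.75
shift mm [ 2.   1.4 -0. ] turn [ 0.01 -0.27  0.09]
```

```bash
python3 -m handwheel '[0,0.0015,0.0007,0,0,0,0, 0,0.0025,0.0007,0,0,0,0, 0,0.0025,0.0007,0,0,0,0]'
python3 - <<'E'
from h import *
plan([.5657,-.161,.0505],77.3)
E
```

```text
t: 10.93
tool_pos: [0.5654, -0.1618, 0.0498]
tool_rot: [0.173, 1.569, -0.175]
contact_force: [-0.2, 0.8, 0.1]
opening: 0.0426
t 10.93 pos [ 0.5654 -0.1618  0.0498] F [-0.2  0.8  0.1] op 0.0426 q6 -1.75
shift mm [-0.7  0.8  0.1] turn [ 0.01 -0.27  0.08]
```

```bash
python3 -m handwheel '[0,0.001,0,0,0,0,0, 0,0.001,0,0,0,0,0]'
python3 - <<'E'
from h import *
plan([.5657,-.161,.0505],77.3)
E
```

```text
t: 11.1
tool_pos: [0.5655, -0.1618, 0.0496]
tool_rot: [0.173, 1.569, -0.175]
contact_force: [-2.8, 0.8, 4.0]
opening: 0.0429
t 11.1 pos [ 0.5655 -0.1618  0.0496] F [-2.8  0.8  4. ] op 0.0429 q6 -1.75
shift mm [-0.9  0.8  0. ] turn [ 0.01 -0.3   0.08]
```

Contact at 4 N. Release, then retreat upward.

```bash
python3 -m handwheel '[0.6,0,0,0,0,0,0, 0.65,0,0,0,0,0,0, 0.7,0,0,0,0,0,0, 0.7,-0.02,0,0,0,0,0, 0.7,-0.06,0,0,0,0,0, 0.7,-0.1,0,0,0,0,0, 0.7,-0.13,0,0,0,0,0, 0.7,-0.13,0,0,0,0,0]'
python3 - <<'E'
from h import *
s,t=plan([.6122,.2264,.13],99.5)
E
```

```text
t: 11.77
tool_pos: [0.5703, -0.1634, 0.1878]
tool_rot: [0.17, 1.555, -0.178]
contact_force: [0.9, -0.3, 0.8]
opening: 0.0596
t 11.77 pos [ 0.5703 -0.1634  0.1878] F [ 0.9 -0.3  0.8] op 0.0596 q6 -1.75
shift mm [ 55.8 389.7 -45.2] turn [-22.19   0.48   0.33]
```

```bash
python3 -m handwheel '[0.75,0,0.39,-0.045,-22,0.3,0, 0.75,0,0.39,-0.045,-22,0.3,0, 0.75,0,0.39,-0.045,-22,0.3,0, 0.75,0,0.39,-0.045,-22,0.3,0, 0.75,0.02,0.39,-0.045,-22,0.3,0, 0.75,0.056,0.39,-0.045,-22,0.3,0, 0.75,0.056,0.39,-0.045,-22,0.3,0, 0.75,0.056,0.39,-0.045,-22,0.3,0, 0.75,0.056,0.39,-0.045,-22,0.3,0, 0.75,0.056,0.39,-0.045,-22,0.3,0, 0.75,0.056,0.39,-0.045,-22,0.3,0, 0.75,0.056,0.39,-0.045,-22,0.3,0]'
python3 - <<'E'
from h import *
for n in("top","scene"):
    p,d=ctrl.get_image(n);cv2.imwrite(f"pics/{n}10.png",p[170:310,160:320] if n=="scene" else p[170:300,300:440])
    a=cv2.imread(f"pics/{n}10.png");cv2.imwrite(f"pics/{n}10.png",cv2.resize(a,None,fx=4,fy=4))
    c=O
    for b in blobs(n,p,(3,80,70),(14,190,255),.062):
        if abs(b[2][0][0]-565)<40 and abs(b[2][0][1]+161)<40: print(n,np.round(b[:2],1),b[2],b[3])
s,t=plan([.6122,.2264,.024],99.5)
E
```

```text
t: 12.77
tool_pos: [0.6068, 0.2297, 0.121]
tool_rot: [-0.13, 1.579, 0.13]
contact_force: [0.5, 0.5, 0.4]
opening: 0.0642
scene [255.3 238.3] ((567.3582763671875, -160.31089782714844), (45.132755279541016, 59.003570556640625), 77.18619537353516) 330.5
t 12.87 pos [0.6076 0.228  0.1223] F [ 0.6 -0.4  0.3] op 0.0638 q6 -1.49
shift mm [98.3 -2.4  5.3] turn [-0.21 -0.59 -0.06]
```

View pics/top10.png

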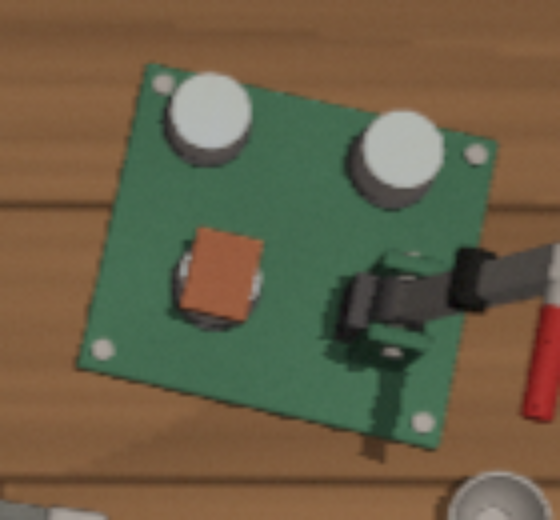

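View pics/scene10.png

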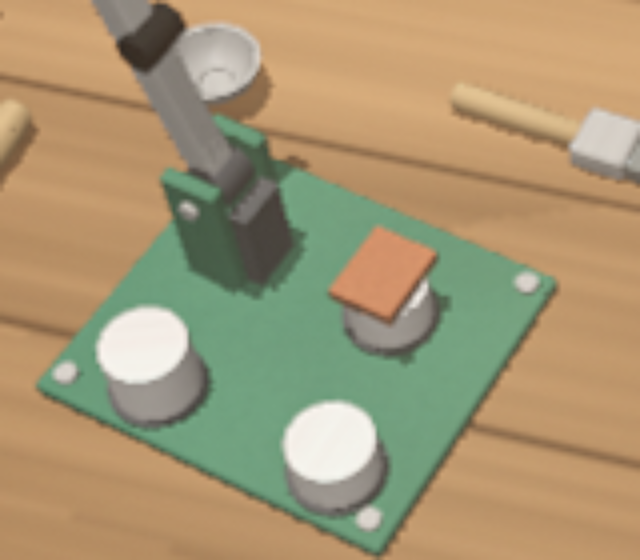

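The first lift lies flat and centred on the anvil at (222,275) in the top crop. Now the second lift.

```bash
python3 -m handwheel '[0.75,0.04,-0.001,0.004,0,0,0, 0.75,0.08,-0.001,0.004,0,0,0, 0.75,0.098,-0.001,0.004,0,0,0, 0.75,0.098,-0.001,0.004,0,0,0, 0.75,0.098,-0.001,0.004,0,0,0, 0.75,0.098,-0.001,0.004,0,0,0]'
python3 - <<'E'
from h import *
s,t=plan([.6122,.2264,.003],99.5)
p,d=ctrl.get_image("scene");cv2.imwrite("pics/s11.png",cv2.resize(p[220:350,340:500],None,fx=4,fy=4))
E
```

```text
t: 13.37
tool_pos: [0.6125, 0.2278, 0.0269]
tool_rot: [-0.126, 1.574, 0.128]
contact_force: [0.5, -0.4, 0.9]
opening: 0.0638
t 13.37 pos [0.6125 0.2278 0.0269] F [ 0.5 -0.4  0.9] op 0.0638 q6 -1.49
shift mm [23.9 -1.4 -0.4] turn [-0.26 -0.37 -0.1 ]
```

View pics/s11.png

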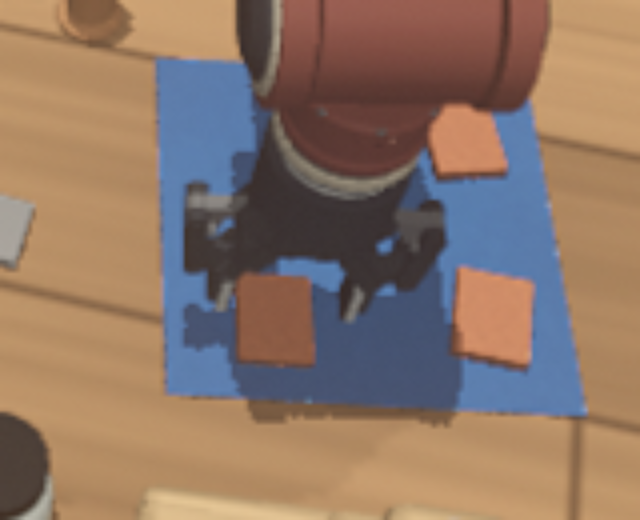

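The fingers straddle the lift at (275,320) in the crop; descend and grip.

```bash
python3 -m handwheel '[0.75,0.023,-0.001,0,0,0,0, 0.75,0.023,-0.001,0,0,0,0, 0.75,0.023,-0.001,0,0,0,0, 0,0.023,-0.001,0,0,0,0, 0,0.023,-0.001,0,0,0,0, 0,0.023,-0.001,0,0,0,0, 0,0.023,-0.001,0,0,0,0]' 40
python3 - <<'E'
from h import *
s,t=plan([.6122,.2264,.13],99.5)
E
python3 -m handwheel '[0,-0.03,0,0,0,0,0, 0,-0.06,0,0,0,0,0, 0,-0.1,0,0,0,0,0, 0,-0.13,0,0,0,0,0, 0,-0.13,0,0,0,0,0]' 40
python3 - <<'E'
from h import *
plan([.5657,-.161,.14],77.3)
E
```

```text
t: 14.0
tool_pos: [0.6121, 0.2278, 0.0035]
tool_rot: [-0.127, 1.574, 0.129]
contact_force: [-0.4, -0.3, 5.8]
opening: 0.0428
t 14.0 pos [0.6121 0.2278 0.0035] F [-0.4 -0.3  5.8] op 0.0428 q6 -1.49
shift mm [-126.5   -1.1   -1. ] turn [-0.19 -0.4  -0.1 ]
t: 14.42
tool_pos: [0.6165, 0.2286, 0.1407]
tool_rot: [-0.125, 1.563, 0.13]
contact_force: [2.2, 0.6, 0.8]
opening: 0.043
t 14.42 pos [0.6165 0.2286 0.1407] F [2.2 0.6 0.8] op 0.043 q6 -1.49
shift mm [  -0.7 -376.2 -113.3] turn [22.02  0.2  -0.19]
```

```bash
python3 -m handwheel '[0,0,-0.376,-0.113,22,0.2,0, 0,0,-0.376,-0.113,22,0.2,0, 0,0,-0.376,-0.113,22,0.2,0, 0,0,-0.376,-0.113,22,0.2,0, 0,0,-0.376,-0.113,22,0.2,0, 0,0,-0.376,-0.113,22,0.2,0, 0,0,-0.376,-0.113,22,0.2,0, 0,0,-0.376,-0.113,22,0.2,0, 0,0,-0.376,-0.113,22,0.2,0, 0,0,-0.376,-0.113,22,0.2,0, 0,0,-0.376,-0.113,22,0.2,0, 0,0,-0.376,-0.113,22,0.2,0]'
python3 -m handwheel '[0,0,0,0,0,0,0, 0,0.03,0,0,0,0,0, 0,0.06,0,0,0,0,0, 0,0.06,0,0,0,0,0, 0,0.06,0,0,0,0,0]'
python3 - <<'E'
from h import *
p,d=ctrl.get_image("scene");cv2.imwrite("pics/s12.png",cv2.resize(p[130:310,180:340],None,fx=3.3,fy=3.3))
plan([.5655,-.1618,.063],77.3)
E
```

```text
t: 15.42
tool_pos: [0.5607, -0.1625, 0.1314]
tool_rot: [0.175, 1.578, -0.177]
contact_force: [-0.9, 0.9, -1.5]
opening: 0.0426
t: 15.83
tool_pos: [0.5588, -0.1598, 0.0698]
tool_rot: [0.173, 1.583, -0.173]
contact_force: [0.3, 0.5, 0.3]
opening: 0.0427
t 15.88 pos [ 0.5605 -0.1608  0.072 ] F [ 0.4 -0.5 -0.3] op 0.043 q6 -1.75
shift mm [9.  0.1 5.3] turn [ 0.11 -0.82  0.16]
```

View pics/s12.png

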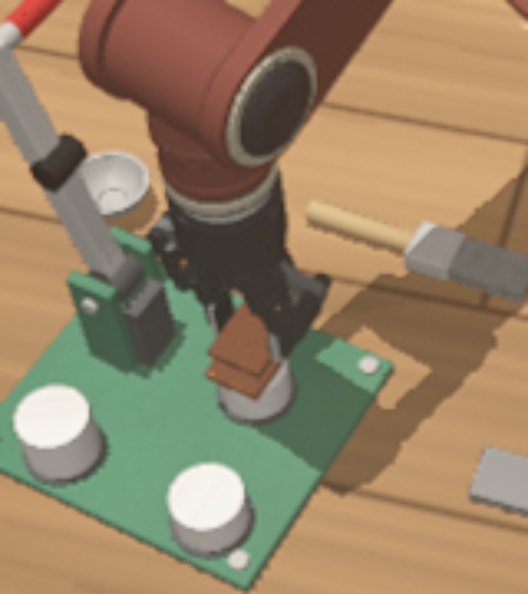

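The second lift hovers just above the first. Fine-align, then lower.

```bash
python3 -m handwheel '[0,0.004,0,0.004,0,-0.6,0, 0,0.004,0,0.004,0,-0.6,0, 0,0.004,0,0.004,0,-0.6,0, 0,0.004,0,0.004,0,-0.6,0]'
python3 - <<'E'
from h import *
plan([.5655,-.1618,.063],77.3)
E
```

```text
t: 16.22
tool_pos: [0.565, -0.1631, 0.0692]
tool_rot: [0.171, 1.565, -0.176]
contact_force: [0.3, -0.5, 0.9]
opening: 0.043
t 16.22 pos [ 0.565  -0.1631  0.0692] F [ 0.3 -0.5  0.9] op 0.043 q6 -1.75
shift mm [6.2 1.4 0.2] turn [ 0.01 -0.06  0.2 ]
```

```bash
python3 -m handwheel '[0,0.003,0.0012,0.0002,0,0,0, 0,0.006,0.0012,0.0002,0,0,0, 0,0.006,0.0012,0.0002,0,0,0, 0,0.0065,0.0012,0.0002,0,0,0]'
python3 - <<'E'
from h import *
plan([.5655,-.1618,.063],77.3)
E
```

```text
t: 16.55
tool_pos: [0.5653, -0.1619, 0.0624]
tool_rot: [0.172, 1.566, -0.176]
contact_force: [-0.6, 1.4, 7.0]
opening: 0.0426
t 16.55 pos [ 0.5653 -0.1619  0.0624] F [-0.6  1.4  7. ] op 0.0426 q6 -1.75
shift mm [-0.6  0.1  0.2] turn [ 0.   -0.11  0.17]
```

```bash
python3 -m handwheel '[0.6,0,0,0,0,0,0, 0.65,0,0,0,0,0,0, 0.7,0,0,0,0,0,0, 0.7,-0.02,0,0,0,0,0, 0.7,-0.06,0,0,0,0,0, 0.7,-0.1,0,0,0,0,0, 0.7,-0.14,0,0,0,0,0, 0.7,-0.18,0,0,0,0,0, 0.7,-0.22,0,0,0,0,0, 0.7,-0.26,0,0,0,0,0, 0.7,-0.26,0,0,0,0,0]'
python3 - <<'E'
from h import *
for n in("top","scene"):
    p,d=ctrl.get_image(n);np.save(n+"_p.npy",p);np.save(n+"_d.npy",d)
    a=p[130:310,150:330] if n=="scene" else p[170:300,300:460]
    cv2.imwrite(f"pics/{n}13.png",cv2.resize(a,None,fx=3.3,fy=3.3))
    for b in blobs(n,p,(3,80,70),(14,190,255),.074):
        if abs(b[2][0][0]-565)<40 and abs(b[2][0][1]+161)<40: print(n,np.round(b[:2],1),b[2],b[3])
s,t=plan([.4728,-.3089,.32],77.3)
E
```

```text
t: 17.47
tool_pos: [0.5686, -0.1624, 0.3325]
tool_rot: [0.168, 1.551, -0.18]
contact_force: [1.3, -0.6, 2.4]
opening: 0.0595
scene [255.  236.8] ((570.8621826171875, -158.3481903076172), (51.01919174194336, 65.46119689941406), 76.57987976074219) 409.5
t 17.57 pos [ 0.5665 -0.1615  0.3242] F [ 0.7  0.5 -1.1] op 0.0598 q6 -1.75
shift mm [   4.7 -164.3  -59. ] turn [0.01 0.11 0.24]
```

View pics/scene13.png

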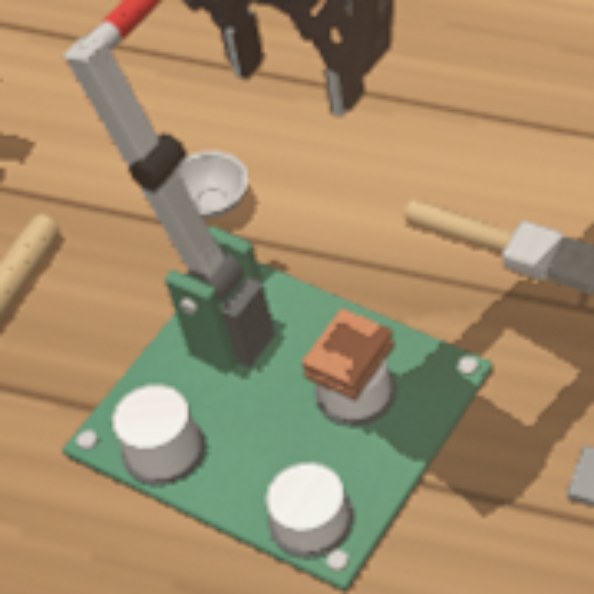

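View pics/top13.png

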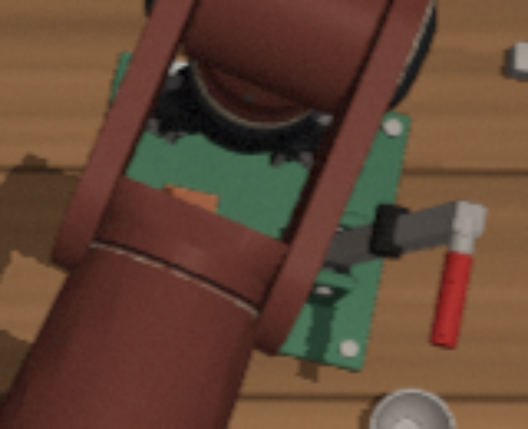

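The two lifts are stacked squarely at (348,355) in the scene crop. I'll go back over the red grip.

```bash
python3 -m handwheel '[0.7,-0.02,0,0,0,0,0, 0.7,-0.02,-0.164,-0.059,0,0,0, 0.7,-0.02,-0.164,-0.059,0,0,0, 0.7,-0.02,-0.164,-0.059,0,0,0, 0.7,-0.02,-0.164,-0.059,0,0,0, 0.7,-0.02,-0.164,-0.059,0,0,0, 0.7,-0.02,-0.164,-0.059,0,0,0, 0.7,-0.02,-0.164,-0.059,0,0,0, 0.7,0.0,-0.164,-0.059,0,0,0, 0.7,0.0,-0.164,-0.059,0,0,0]'
python3 - <<'E'
from h import *
s,t=plan([.4728,-.3089,.2637],77.3)
p,d=ctrl.get_image("scene")
cv2.imwrite(f"pics/s14.png",cv2.resize(p[60:310,130:330],None,fx=3,fy=2.4))
E
```

```text
t: 18.4
tool_pos: [0.4719, -0.3059, 0.3178]
tool_rot: [0.174, 1.572, -0.171]
contact_force: [0.2, 0.4, -1.8]
opening: 0.06
t 18.4 pos [ 0.4719 -0.3059  0.3178] F [ 0.2  0.4 -1.8] op 0.06 q6 -2.06
shift mm [54.1 -2.8  2. ] turn [ 0.13 -0.49 -0.02]
```

View pics/s14.png

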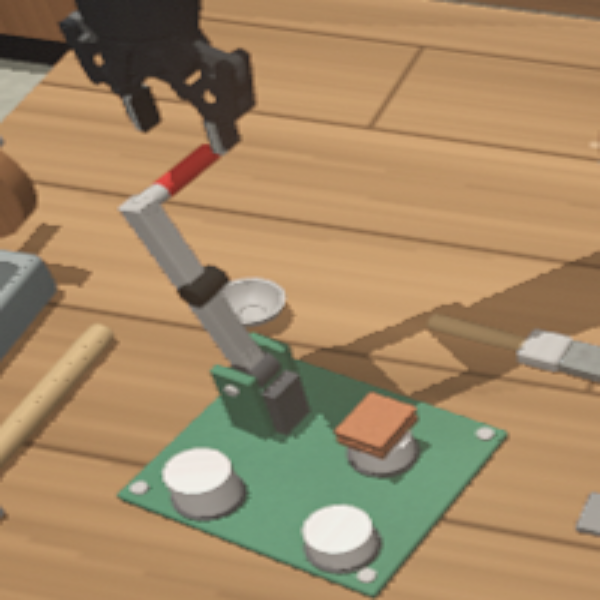

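```bash
python3 -m handwheel '[0.7,0.03,-0.001,0,0,0,0, 0.7,0.054,-0.001,0,0,0,0, 0.7,0.054,-0.001,0,0,0,0, 0.7,0.054,-0.001,0,0,0,0, 0,0.054,-0.001,0,0,0,0, 0,0.054,-0.001,0,0,0,0, 0,0.054,-0.001,0,0,0,0, 0,0.054,-0.001,0,0,0,0]' 30
python3 - <<'E'
from h import *
O=np.array([.5657,-.161])
o=ctrl.get_obs();T=o['tool_pos'];R=Ro.from_rotvec(o['tool_rot'])
plan([.4728,-.3089,.2637],77.3)
q=(T[:2]-O)@EY+.115; x=(T[:2]-O)@EX
print('x',x,'y from hinge',q,'z',T[2]); th0=np.pi-np.arccos(-q/.205) if 0 else np.arccos(q/.205);print('th',th0,'grip z',.088+.205*np.sin(th0),'tcp offset',.088+.205*np.sin(th0)-T[2])
L=[np.round(R.inv().apply(np.array([*(EY*.205*(np.cos(t)-np.cos(th0))),.205*(np.sin(t)-np.sin(th0))]))*1000).astype(int).tolist() for t in np.arange(th0,.05,-.08)[1:]]
for t,l in zip(np.arange(th0,.05,-.08)[1:],L):print(round(t,3),l)
E
```

```text
t: 19.12
tool_pos: [0.4723, -0.3104, 0.2707]
tool_rot: [0.169, 1.564, -0.179]
contact_force: [-0.3, -1.5, 4.2]
opening: 0.0167
t 19.12 pos [ 0.4723 -0.3104  0.2707] F [-0.3 -1.5  4.2] op 0.0167 q6 -2.06
shift mm [7.  1.6 0.2] turn [-0.    0.03  0.36]
x -0.058268071876331 y from hinge -0.05127238023926743 z 0.27069732011336134
th 1.823589335830827 grip z 0.28648461659433455 tcp offset 0.015787296480973212
1.744 [-4, 16, 0]
1.664 [-6, 32, 0]
1.584 [-7, 49, 0]
1.504 [-6, 65, 0]
1.424 [-5, 81, 0]
1.344 [-2, 97, 0]
1.264 [2, 113, 0]
1.184 [8, 129, 0]
1.104 [15, 144, 0]
1.024 [22, 158, 0]
0.944 [31, 172, 0]
0.864 [41, 185, 0]
0.784 [53, 197, 0]
0.704 [65, 208, 0]
0.624 [77, 218, 0]
0.544 [91, 227, 0]
0.464 [105, 235, 0]
0.384 [120, 242, 0]
0.304 [136, 248, 0]
0.224 [151, 252, 0]
0.144 [168, 255, 0]
0.064 [184, 257, 0]
```

```bash
python3 -m handwheel '[0,-0.004,0.016,0,0,0,0, 0,-0.006,0.032,0,0,0,0, 0,-0.007,0.049,0,0,0,0, 0,-0.006,0.065,0,0,0,0, 0,-0.005,0.081,0,0,0,0, 0,-0.002,0.097,0,0,0,0, 0,0.002,0.113,0,0,0,0, 0,0.008,0.129,0,0,0,0, 0,0.015,0.144,0,0,0,0, 0,0.022,0.158,0,0,0,0, 0,0.031,0.172,0,0,0,0, 0,0.041,0.185,0,0,0,0]' 30
python3 -m handwheel '[0,0.012,0.012,0,0,0,0, 0,0.024,0.023,0,0,0,0, 0,0.036,0.033,0,0,0,0, 0,0.05,0.042,0,0,0,0, 0,0.064,0.05,0,0,0,0, 0,0.079,0.057,0,0,0,0, 0,0.095,0.063,0,0,0,0, 0,0.11,0.067,0,0,0,0, 0,0.11,0.067,0,0,0,0]'
python3 - <<'E'
from h import *
o=ctrl.get_obs();plan([.53,-.0617,.09],77.3)
p,d=ctrl.get_image("scene");cv2.imwrite(f"pics/s15.png",cv2.resize(p[130:310,160:340],None,fx=3.3,fy=3.3))
E
```

```text
t: 20.12
tool_pos: [0.513, -0.1292, 0.228]
tool_rot: [0.17, 1.564, -0.179]
contact_force: [1.1, -5.4, 2.7]
opening: 0.0169
t: 20.87
tool_pos: [0.5273, -0.0641, 0.113]
tool_rot: [0.17, 1.564, -0.177]
contact_force: [8.3, -7.1, -3.3]
opening: 0.0166
t 20.87 pos [ 0.5273 -0.0641  0.113 ] F [ 8.3 -7.1 -3.3] op 0.0166 q6 -1.61
shift mm [23.   3.   2.1] turn [0.04 0.01 0.29]
```

View pics/s15.png

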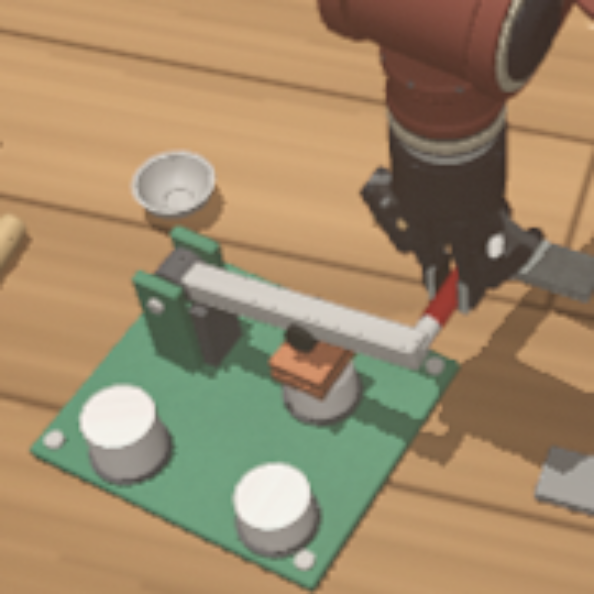

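The pad is just above the stack at (300,340). I'll press down gradually.

```bash
python3 -m handwheel '[0,0.008,0.001,0,0,0,0, 0,0.016,0.002,0,0,0,0, 0,0.021,0.003,0,0,0,0, 0,0.021,0.003,0,0,0,0]' 60
python3 -m handwheel '[0,0.003,0,0,0,0,0, 0,0.006,0,0,0,0,0, 0,0.006,0,0,0,0,0]'
```

```text
t: 21.25
tool_pos: [0.5277, -0.0618, 0.0939]
tool_rot: [0.17, 1.565, -0.178]
contact_force: [6.5, -5.9, -1.0]
opening: 0.0156
t: 21.5
tool_pos: [0.528, -0.0614, 0.0896]
tool_rot: [0.171, 1.565, -0.177]
contact_force: [1.4, -5.6, 4.6]
opening: 0.0157
```

```bash
python3 -m handwheel '[0,0.003,0,0,0,0,0, 0,0.003,0,0,0,0,0]'; python3 -m handwheel '[0,0.003,0,0,0,0,0, 0,0.003,0,0,0,0,0]'
```

```text
t: 21.67
tool_pos: [0.5281, -0.0614, 0.0893]
tool_rot: [0.171, 1.566, -0.177]
contact_force: [-5.9, -4.1, 19.2]
opening: 0.0155
t: 21.83
tool_pos: [0.5281, -0.0614, 0.089]
tool_rot: [0.171, 1.567, -0.177]
contact_force: [-14.5, -1.7, 33.2]
opening: 0.0156
```

```bash
python3 -m handwheel '[0,0.0005,0,0,0,0,0, 0,0.0005,0,0,0,0,0, 0,0.0005,0,0,0,0,0, 0,0.0005,0,0,0,0,0, 0,0.0005,0,0,0,0,0, 0,0.0005,0,0,0,0,0]'
python3 - <<'E'
from h import *
p,d=ctrl.get_image("scene");q,_=ctrl.get_image("top");cv2.imwrite("pics/s16.png",cv2.resize(p[150:310,160:340],None,fx=4,fy=3.7));cv2.imwrite("pics/t16.png",q);cv2.imwrite("pics/s16f.png",p)
plan([.53,-.0617,.09],77.3)
E
```

```text
t: 22.33
tool_pos: [0.5281, -0.0614, 0.089]
tool_rot: [0.171, 1.567, -0.177]
contact_force: [-14.0, -1.4, 35.1]
opening: 0.0157
t 22.43 pos [ 0.5281 -0.0614  0.0889] F [-15.7  -1.8  35.6] op 0.0161 q6 -1.6
shift mm [-1.1  0.1  1.9] turn [ 0.02 -0.15  0.22]
```

View pics/s16.png

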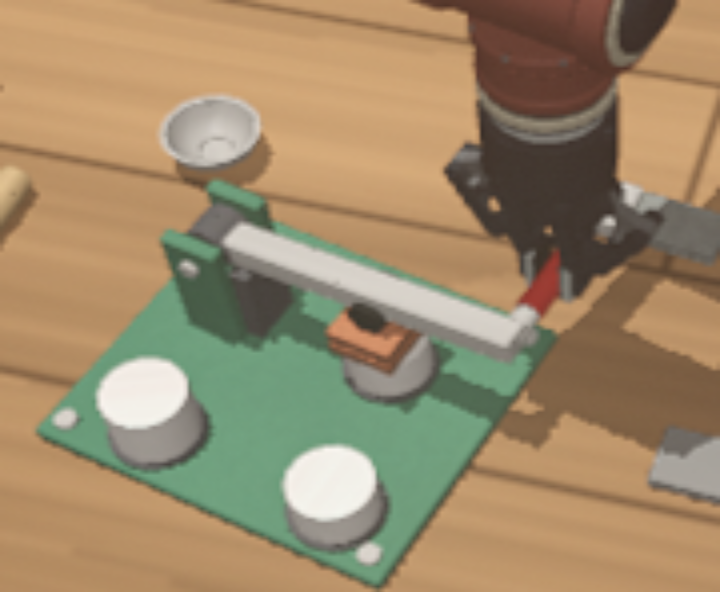

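View pics/s16f.png

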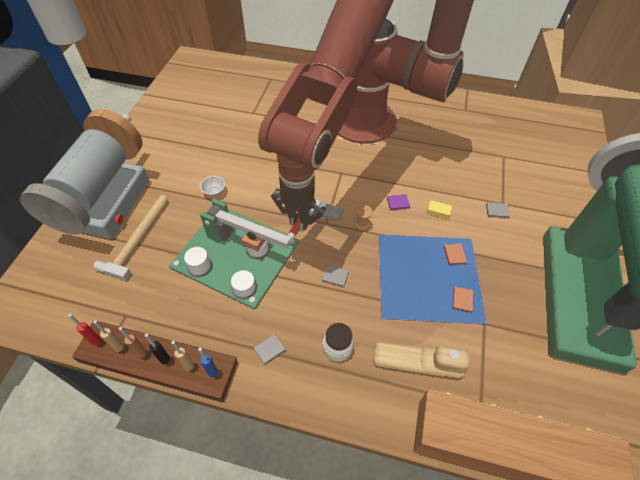

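View pics/t16.png

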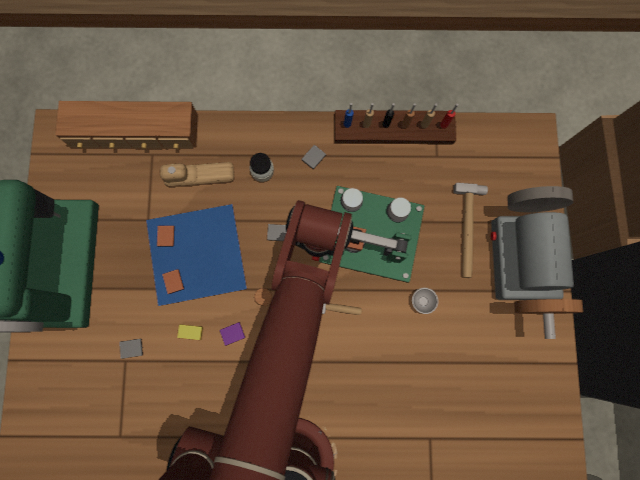

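The pad sits on the stack at (368,335) in the crop, two lifts remain on the mat at (455,254) and (463,299), and the bystanders look undisturbed. Downward force is steady at about 35 N, so I'm handing in.

```bash
python3 -c "
from station import ctrl
print(ctrl.finish_job())
o=ctrl.get_obs();print(o['t'],o['contact_force'],o['tool_pos'],o['opening'])"
```

```text
the job is handed in; nothing more can be done
None
the job is handed in; nothing more can be done
```

The press is clamped on a stack of two lifts, and I handed the job in at about 22.4 s, still holding the red grip pressed down.

- **Number of lifts:** I opened the arm to about 1.82 rad and measured the working anvil top at 50 mm. That calls for two lifts. The spare anvils came out at about 48 and 60 mm.
- **Stack:** I placed both lifts flat on the anvil, lined up with the press. The scene camera put the first about 2 mm from the measured anvil centre. For the second I had only the picture and the tool position, because the robot hid the stack from the top camera.
- **Clamp:** In the last reading before handing in, the grip was pinched and the arm had stopped on the stack. The upward force was a steady 35.6 N, with about 16 N sideways. The arm angle, worked out from the tool position, is about 0.08 rad. That is at the upper edge of the expected 0.03–0.08, and well short of the 0.16 for one lift too many.
- **Everything else:** The last pictures show the pad on the stack, the other two lifts still on the mat, and no sign of the other things having moved. I checked those by eye only, and the robot partly hid the brush and spool from the top camera.

After the hand-in I could get no further reading, so I could not check the clamp during the final second.

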